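# Close up a heat alarm after a battery change and hold its test button

## Task

I have just put a new battery into the kitchen's heat alarm, which lies on the worktop with its battery door open. Push the battery door shut until it clicks home, then press the big round grey test button all the way in and keep holding it: finish with the button still held down, as I need the linked alarms upstairs to keep sounding while I check them. Press gently, do not shove the alarm about, and leave the other things where they are.

Things in the scene. Friction and masses are not known exactly. Their poses are not given: they have to be found in the camera images.
- alarm: White round heat alarm, loose, 148 mm in diameter, 0.3 to 0.45 kg, lying face up. Origin: centre of its underside, on the worktop; z up. Its flat face is 44 mm above the origin. In its axes: battery bay x -28..+28, y +12..+54 mm; the door's hinge line runs along x at y = +54, z = 42.5 mm; test button centred at x = 0, y = -30 mm.
- battery_door (a joint): Angle of the battery door in rad: 0 = shut, flush with the face; 1.57 = upright; 1.95 = leaning outwards at its stop. White plate, 55 mm along the hinge, 41 mm from hinge to free edge, 3 mm thick; hinged at the alarm's outer edge, so its free edge comes down towards the alarm's centre. Slight hinge friction (under 1 N at the free edge) lets it stay where it is left.
- door_edge (a point): Top of a grey press rib (22 x 5 mm, 2 mm proud) on the door's outer face, mid-width, 4 mm from the free edge: press here. From 0.18 rad down a tongue under this edge rides over a sprung catch: 4 to 8 N straight down on the rib takes it past the crest (about 0.07 rad), then it snaps to 0 and stays. Let go before that, it stays ajar.
- door_hinge (a point): Middle of the door's hinge line (54 mm from the alarm's axis, 42.5 mm above the worktop). The frame's axes turn with the door; its x axis is the hinge line.
- test_button (a joint): Travel of the test button in m: 0 = out, 0.005 = fully in. Sprung: about 2.4 N starts it, 8 N holds it fully in; it springs out when let go.
- button_top (a point): Centre of the top of the mid-grey round test button, 32 mm in diameter, on the alarm's face opposite the door. Its top stands 8.5 mm above the face when out, 3.5 mm when fully in. It is pressed straight down.
- old_battery: Bystander: the old block battery, black and copper, 48 x 26 x 17 mm, lying beside the alarm. Origin: centre of its underside.
- scissors: Bystander: kitchen scissors with black handles, 206 x 84 x 11 mm, lying left of the alarm. Origin: centre of the underside.
- spotted_mug: Bystander: white mug with grey spots, 82 mm wide, 91 mm high, standing behind the alarm. Origin: its underside.
- lemon: Bystander: a lemon, 83 x 58 x 58 mm, towards the right edge of the worktop. Origin: its underside.
There are look-alikes about, which are no part of the job. What is shaped like the alarm but yellow is not meant.

How it is judged:
By the outcome, as a careful person would: the job done as asked, in the order asked, and still so for the second after the job is handed in, while the arm keeps its last pose, push and grip.
It also fails if it takes over 43 s, if anything falls off the work surface, if the arm or the gripper's body presses on something with over 40 N, if the wrist force passes 120 N, or if a joint passes its speed limit or range.

## Robot

A 6-joint arm with a two-finger parallel gripper is mounted at the origin on a cart in front of the work surface, level with it; the furniture and walls round the work are solid. World frame = base frame: x ahead of the robot, y to its left, z up, the work surface at z = 0. Lengths are in mm, angles in rad, forces in N, time in s.
With the tool pointing down it reaches from about 325 to 875 mm from the base axis. Payload 4.4 kg.
Tool frame: the origin (TCP) lies midway between the tips of the shut fingers; the grasp point (between the pads) lies r.pinch_z behind it (r.pinch_z is the distance from the TCP to the grasp point, in mm); z points along the fingers, y is the direction in which the jaws open and shut (so a half turn about z gives the same grasp; the last joint's range is limited). The gripper opens to 85 mm and grips with 20 to 120 N. Pads are 22 mm wide; open, the fingers measure 114 mm over their backs; the gripper's body (76 mm by 85 mm) begins 54 mm behind the grasp point. The pads swing forward as they close: fully open they stand 13 mm farther back than shut.
Start: joints at [1.046, 0.207, 1.542, -0, 1.393, -0.15], TCP at [210.509, 535.082, 231.282] pointing down, gripper open.
Joint ranges: [-2.73, 2.73], [-0.86, 2.22], [0.23, 2.46], [-1.11, 4.25], [0.08, 2.63], [-2.82, 2.82]. Speed limits (rad/s): [2.79, 2.79, 3.14, 3.14, 3.14, 3.14].

## Interface

Orientations are given as a unit quaternion [w, x, y, z].
In Python, from plant import sensors, imaging, job_done, r gives the robot as it stands.
- The arm moves only by the tool servo_tool, never from a script. Its argument "moves" is a list of rows, each a list of 3 entries, a list of its own where there are three numbers: the shift along the tool's x, y, z in m, then the turn, a rotation vector about the tool's x, y, z in units of 5 degrees (1.0 is 5 degrees), then the finger opening in m, from 0 to 0.0854. In form: [[[tx, ty, tz], [wx, wy, wz], claw], ...]. A call has 1 to 8 rows; each row is the pose to reach, as a shift and turn from the pose measured when the call began, along the tool's axes at that moment; what a row does not reach only later rows make up. A row lasts 1/10 s, in which the tool goes at most 50 mm and 8.59 degrees, less where a joint would pass 70% of its speed; a pose out of reach is approached as far as the arm can. A call with a gripper value outside its range is refused whole. The fingers move at their own pace and stop on an object; "squeeze" is the grip in N (left out, the last holds). Time passes only in rows, so rows that repeat a pose let the fingers close. It gives the time, the measured TCP pose, the force and the opening at its end, in the units of the state.
- sensors.get_state(): the state, without advancing time (a new reading comes with each control period).
- imaging.read_camera(name): name is "side" or "top"; returns a dict with "img" (420x560x3 uint8, blue, green, red), "fx", "fy", "cx", "cy" (pixels), "R" (3x3) and "t" (3): a world point X has camera coordinates R X + t. Camera axes: x right, y down, z forward; pixel columns grow to the right and rows downward; lengths in mm; the calibration is good to about 2 mm. A picture is of the moment at which its call begins. There is no depth.
- job_done(): hands the job in, once; it reports no verdict.
The state is a dict: "t": time; "joints": joint angles; "qd": joint speeds; "tau": joint torques, N m; "eef_pos": TCP position; "orientation": TCP orientation; "force": force on the tool from outside, world axes, zero at the start; "torque": the same for the moment, N m; "opening": finger opening in mm.
Only numpy, scipy, OpenCV 4.12 (cv2) and the standard library are available. Lean on these libraries where they do the work, as an engineer would, in place of code of your own. Each camera call takes 0.05 s, during which the arm holds its last target. There are 200 camera calls.

## Working session

There is one attempt and no reset: what is moved stays moved. The work goes in short steps, Python scripts to look and compute and a tool call to move; the robot and the scene stay as the last step left them, time stands still between calls to the robot, and variables do not carry over. Pictures are saved under pics/ and viewed, about 8 in all and at most 12, crops included, and the job is handed in when it is done.

Besides the shell and the picture viewer there is one more tool, called after "Request:" by a JSON object that holds its "fn" and its "kwargs". servo_tool: Moves the arm, as the interface text tells. Its arguments: {"type":"object","properties":{"moves":{"type":"array"},"squeeze":{"type":"number"}},"required":["moves"]}

```bash
ls; mkdir -p pics
python3 - <<'E'
from plant import sensors, imaging, r
import cv2,numpy as np
for n in ("top","side"):
    c=imaging.read_camera(n); cv2.imwrite(f"pics/{n}0.png",c["img"])
    np.savez(f"{n}.npz",**c); print(n,c["fx"],c["cx"],c["cy"],np.round(c["R"],3).tolist(),np.round(c["t"]))
print(sensors.get_state(), r.pinch_z)
E
```

```text
pics
top 477.08055774542424 275.89501015788807 210.90697465007972 [[0.313, -0.95, 0.001], [-0.833, -0.275, -0.479], [0.456, 0.149, -0.878]] [-182.  505. 1428.]
side 401.51021171279444 280.15304819097656 203.5044306630285 [[0.996, -0.09, -0.012], [-0.049, -0.433, -0.9], [0.076, 0.897, -0.435]] [-571.  100. 1016.]
{'t': 0.1, 'joints': array([ 1.04550963e+00,  2.07398012e-01,  1.54281137e+00,  2.96262797e-06,
        1.39350311e+00, -1.50501327e-01]), 'qd': array([-0.00093134, -0.00179067, -0.00372226,  0.00033447, -0.00024712,
       -0.0004075 ]), 'tau': array([-2.31363643e-03, -3.84092510e+01, -2.92549396e+01, -3.73291386e-04,
        4.90410312e-03,  3.17440777e-05]), 'eef_pos': array([210.15505642, 534.48399686, 230.20584494]), 'orientation': array([-3.52738176e-04,  1.86298016e-01,  9.82492710e-01, -9.99498697e-04]), 'force': array([ 0.28437448, -0.52005941, -0.17248332]), 'torque': array([ 0.00650596, -0.01038995,  0.03633092]), 'opening': 85.5989849134918} 18.700000000000003
```

View pics/top0.png

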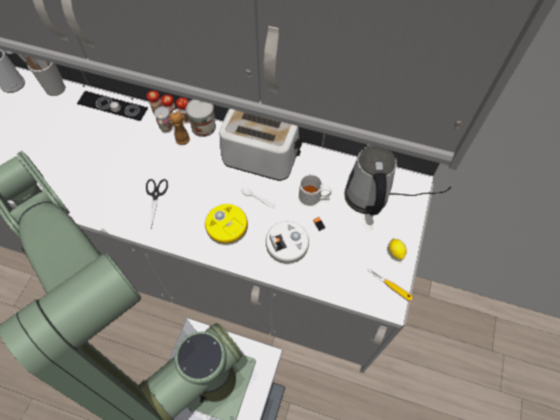

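View pics/side0.png

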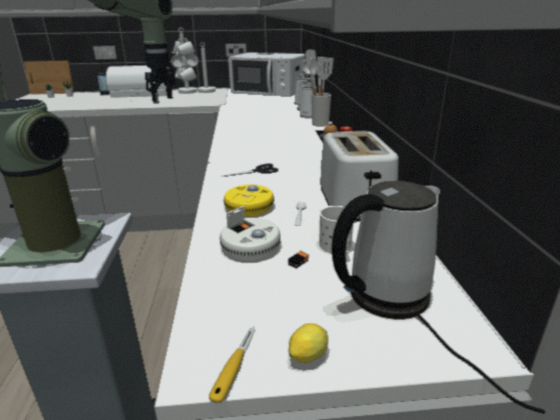

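The top view shows the white alarm at about (287,241) and the yellow look-alike at (226,223). In the side view they are at (250,238) and (249,198). The white one fits the description, so I'll confirm it in one enlarged crop.

Run:
```python
import cv2,numpy as np
a=cv2.imread("pics/top0.png")[211:271,252:337]; b=cv2.imread("pics/side0.png")[198:263,210:295]
f=lambda i:cv2.resize(i,None,fx=6.8,fy=6.8,interpolation=cv2.INTER_CUBIC)
a,b=f(a),f(b)
w=max(a.shape[1],b.shape[1])
a=cv2.resize(a[:,:],(400*a.shape[1]//a.shape[1],int(a.shape[0]*400/a.shape[1]))); b=cv2.resize(b,(400,int(b.shape[0]*400/b.shape[1])))
h=max(a.shape[0],b.shape[0]); o=np.zeros((h,800,3),np.uint8); o[:a.shape[0],:400]=a;o[:b.shape[0],400:]=b
cv2.imwrite("pics/crop1.png",o)
```

```text
(no output)
```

View pics/crop1.png

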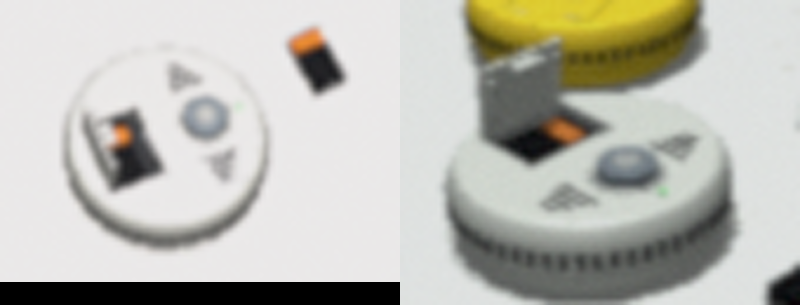

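```bash
cat > fit.py <<'E'
import numpy as np
from scipy.optimize import least_squares
C={n:np.load(n+".npz") for n in("top","side")}
def proj(n,X):
    c=C[n]; p=c["R"]@X+c["t"]; return np.array([c["fx"]*p[0]/p[2]+c["cx"],c["fy"]*p[1]/p[2]+c["cy"]])
def world(v,P):
    c,s=np.cos(v[2]),np.sin(v[2]); return np.array([v[0]+c*P[0]-s*P[1],v[1]+s*P[0]+c*P[1],P[2]])
def door(x,d,q,h=0): # point d from hinge, h outwards of hinge plane
    return np.array([x,54-d*np.cos(q)+h*np.sin(q),42.5+d*np.sin(q)+h*np.cos(q)])
E
python3 - <<'E'
from fit import *
k=400/85
T=lambda u,v:("top",np.array([252+u/k,211+v/k])); S=lambda u,v:("side",np.array([210+(u-400)/k,198+v/k]))
obs=[(T(206,117),lambda q:(0,-30,52.5)),(S(628,160),lambda q:(0,-30,52.5)),
(T(137,105),lambda q:(28,12,44)),(T(163,170),lambda q:(-28,12,44)),(S(608,126),lambda q:(28,12,44)),(S(533,163),lambda q:(-28,12,44)),
(S(483,137),lambda q:(-27.5,54,44)),(S(479,70),lambda q:door(-27.5,41,q)),(S(560,38),lambda q:door(27.5,41,q))]
def f(v): return np.concatenate([proj(n,world(v,np.array(g(v[3]))))-p for (n,p),g in obs])
best=min((least_squares(f,[600,-50,y,1.6]) for y in(0,1.5,3,4.5)),key=lambda s:s.cost)
v=best.x; print(v.round(3),best.cost); print(f(v).reshape(-1,2).round(1))
for nm,P in dict(button=(0,-30,52.5),rib_shut=(0,17,46),rib_now=door(0,37,v[3],3)).items(): print(nm,world(v,np.array(P)).round(1))
np.save("v.npy",v)
from plant import sensors
from scipy.spatial.transform import Rotation as R
q=sensors.get_state()["orientation"]; print(R.from_quat(q,scalar_first=True).as_matrix().round(3))
E
```

```text
[493.056 -69.747   0.679   1.499] 3.202706487094694
[[-0.1 -1.4]
 [-0.8  0. ]
 [-0.1 -0.8]
 [ 0.4 -0.5]
 [ 0.9  0.3]
 [-0.9  0.4]
 [-0.7 -0.1]
 [-0.3  0.3]
 [ 0.1 -0.1]]
button [511.9 -93.1  52.5]
rib_shut [482.4 -56.5  46. ]
rib_now [459.  -27.5  79.6]
[[-0.931  0.366 -0.001]
 [ 0.366  0.931 -0.002]
 [ 0.    -0.002 -1.   ]]
```

Request:
{"fn": "servo_tool", "kwargs": {"moves": [[[-0.418, -0.421, 0], [0, 0, 5.92], 0], [[-0.418, -0.421, 0], [0, 0, 5.92], 0], [[-0.418, -0.421, 0], [0, 0, 5.92], 0], [[-0.418, -0.421, 0], [0, 0, 5.92], 0], [[-0.418, -0.421, 0], [0, 0, 5.92], 0], [[-0.418, -0.421, 0], [0, 0, 5.92], 0], [[-0.418, -0.421, 0], [0, 0, 5.92], 0], [[-0.418, -0.421, 0], [0, 0, 5.92], 0]], "squeeze": 20}}

```text
t: 0.9
eef_pos: [368.5, 165.7, 230.8]
orientation: [-0.0, 0.431, 0.902, -0.001]
force: [1.2, -0.5, -0.3]
opening: -0.1
```

```bash
cat > go.py <<'E'
import sys,numpy as np
from fit import world
from plant import sensors
from scipy.spatial.transform import Rotation as R
# alarm-frame targets (mm) x,y,z triples -> tool-frame shifts; tool down, tool y along hinge
v=np.load("v.npy"); s=sensors.get_state(); M=R.from_quat(s["orientation"],scalar_first=True)
h=np.array([np.cos(v[2]),np.sin(v[2]),0]); z=np.array([0,0,-1]); G=R.from_matrix(np.c_[np.cross(h,z),h,z])
w=np.degrees((M.inv()*G).as_rotvec())/5
c,sn=np.cos(v[2]),np.sin(v[2]); d=s["eef_pos"]-[v[0],v[1],0]
print("t",s["t"],"alarm-frame tcp",np.round([c*d[0]+sn*d[1],-sn*d[0]+c*d[1],d[2]],1),"F",s["force"].round(2),"op",round(s["opening"],1),"turn",w.round(2))
for a in sys.argv[1:]:
    P=np.array([float(k) for k in a.split(",")]); print(a,(M.inv().apply(world(v,P)-s["eef_pos"])/1000).round(4))
E
python3 go.py 0,77,140 0,77,66
```

```text
t 0.9 alarm-frame tcp [ 50.9 261.5 230.8] F [ 1.22 -0.46 -0.35] op -0.1 turn [-0.02  0.01  0.01]
0,77,140 [-0.1844 -0.0509  0.0911]
0,77,66 [-0.1843 -0.0508  0.1651]
```

Request:
{"fn": "servo_tool", "kwargs": {"moves": [[[-0.184, -0.051, 0.06], [0, 0, 0], 0], [[-0.184, -0.051, 0.091], [0, 0, 0], 0], [[-0.184, -0.051, 0.091], [0, 0, 0], 0], [[-0.184, -0.051, 0.091], [0, 0, 0], 0], [[-0.184, -0.051, 0.13], [0, 0, 0], 0], [[-0.184, -0.051, 0.165], [0, 0, 0], 0], [[-0.184, -0.051, 0.165], [0, 0, 0], 0], [[-0.184, -0.051, 0.165], [0, 0, 0], 0]]}}

```text
t: 1.7
eef_pos: [443.7, -9.5, 65.8]
orientation: [-0.001, 0.431, 0.902, -0.001]
force: [0.7, -0.2, 0.5]
opening: -0.1
```

```bash
python3 go.py
python3 - <<'E'
from plant import imaging
import cv2,numpy as np
o=[]
for n,(y,x) in (("top",(190,240)),("side",(170,195))):
    i=imaging.read_camera(n)["img"][y:y+90,x:x+110]; o.append(cv2.resize(i,(400,327),interpolation=cv2.INTER_CUBIC))
cv2.imwrite("pics/c2.png",np.hstack(o))
E
```

```text
t 1.7 alarm-frame tcp [-0.6 77.9 65.8] F [ 0.67 -0.15  0.48] op -0.1 turn [-0.04 -0.01  0.01]
```

View pics/c2.png

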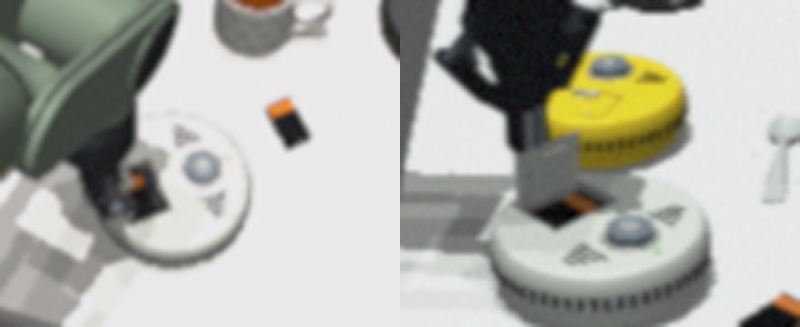

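The finger is behind the open door, clear of everything. Next I swing the door down along its arc.

Request:
{"fn": "servo_tool", "kwargs": {"moves": [[[-0.008, 0, -0.006], [0, 0, 0], 0], [[-0.014, 0, -0.0065], [0, 0, 0], 0], [[-0.019, 0, -0.006], [0, 0, 0], 0], [[-0.0225, 0, -0.005], [0, 0, 0], 0], [[-0.0265, 0, -0.003], [0, 0, 0], 0], [[-0.0305, 0, -0.001], [0, 0, 0], 0], [[-0.034, 0, 0.002], [0, 0, 0], 0], [[-0.037, 0, 0.005], [0, 0, 0], 0]]}}

```text
t: 2.6
eef_pos: [469.4, -38.6, 62.7]
orientation: [0.002, 0.431, 0.903, -0.001]
force: [0.3, 0.1, -0.2]
opening: 0.4
```

```bash
python3 go.py 0,37.3,54.2
```

```text
t 2.6 alarm-frame tcp [ 1.1 39.1 62.7] F [ 0.28  0.06 -0.21] op 0.4 turn [0.   0.04 0.02]
0,37.3,54.2 [-0.0018 -0.0011  0.0085]
```

Request:
{"fn": "servo_tool", "kwargs": {"moves": [[[-0.002, -0.001, 0.004], [0, 0, 0], 0], [[-0.003, -0.001, 0.0085], [0, 0, 0], 0], [[-0.003, -0.001, 0.0085], [0, 0, 0], 0], [[-0.003, -0.001, 0.0085], [0, 0, 0], 0]]}}

```text
t: 3.0
eef_pos: [470.2, -41.5, 53.8]
orientation: [0.001, 0.431, 0.903, -0.001]
force: [-0.1, -0.8, -0.3]
opening: 0.1
```

```bash
python3 go.py
python3 - <<'E'
from plant import imaging
import cv2,numpy as np
o=[]
for n,(y,x) in (("top",(200,240)),("side",(180,200))):
    i=imaging.read_camera(n)["img"][y:y+82,x:x+100]; o.append(cv2.resize(i,(400,327),interpolation=cv2.INTER_CUBIC))
cv2.imwrite("pics/c3.png",np.hstack(o))
E
```

```text
t 3.0 alarm-frame tcp [-0.1 36.4 53.8] F [-0.11 -0.79 -0.29] op 0.1 turn [-0.    0.03  0.02]
```

View pics/c3.png

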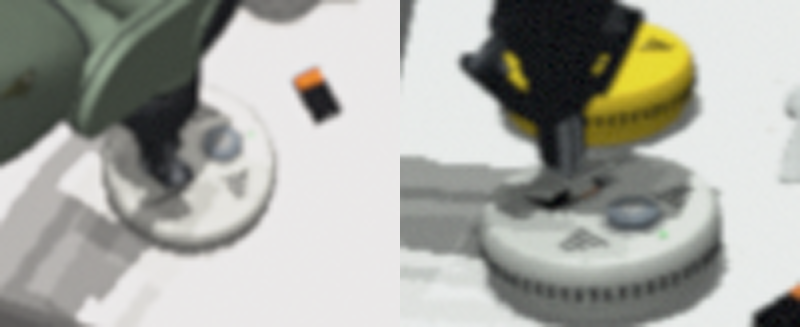

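The picture shows the door nearly down under the finger, with a narrow dark gap at its free edge. I'll lift slightly, move over the rib and press straight down.

Request:
{"fn": "servo_tool", "kwargs": {"moves": [[[0.002, 0, -0.01], [0, 0, 0], 0], [[-0.0195, 0, -0.01], [0, 0, 0], 0], [[-0.0195, 0, -0.008], [0, 0, 0], 0], [[-0.0195, 0, -0.004], [0, 0, 0], 0], [[-0.0195, 0, -0.001], [0, 0, 0], 0], [[-0.0195, 0, 0.002], [0, 0, 0], 0], [[-0.0195, 0, 0.003], [0, 0, 0], 0], [[-0.0195, 0, 0.003], [0, 0, 0], 0]]}}

```text
t: 3.9
eef_pos: [482.2, -56.4, 51.0]
orientation: [0.001, 0.43, 0.903, -0.001]
force: [0.6, 0.1, 1.7]
opening: 0.4
```

```bash
python3 go.py 0,17,46
```

```text
t 3.9 alarm-frame tcp [-0.1 17.2 51. ] F [0.61 0.13 1.69] op 0.4 turn [-0.    0.03  0.02]
0,17,46 [-0.0002  0.0001  0.005 ]
```

Contact at z=51, with the door at about 0.13 rad. I'll press on in small steps.

Request:
{"fn": "servo_tool", "kwargs": {"moves": [[[0, 0, 0.001], [0, 0, 0], 0], [[0, 0, 0.002], [0, 0, 0], 0], [[0, 0, 0.003], [0, 0, 0], 0], [[0, 0, 0.003], [0, 0, 0], 0]]}}

```text
t: 4.3
eef_pos: [481.8, -56.1, 47.6]
orientation: [0.0, 0.43, 0.903, -0.001]
force: [-0.0, -0.7, 0.3]
opening: -0.2
```

Request:
{"fn": "servo_tool", "kwargs": {"moves": [[[0, 0, 0.001], [0, 0, 0], 0], [[0, 0, 0.0015], [0, 0, 0], 0], [[0, 0, 0.002], [0, 0, 0], 0], [[0, 0, 0.002], [0, 0, 0], 0]]}}

```text
t: 4.7
eef_pos: [481.7, -56.0, 45.9]
orientation: [0.0, 0.43, 0.903, -0.001]
force: [-2.4, 1.3, 4.7]
opening: 0.2
```

Request:
{"fn": "servo_tool", "kwargs": {"moves": [[[0, 0, 0.0005], [0, 0, 0], 0], [[0, 0, 0.001], [0, 0, 0], 0], [[0, 0, 0.001], [0, 0, 0], 0]]}}

```text
t: 5.0
eef_pos: [481.7, -56.0, 45.7]
orientation: [0.0, 0.43, 0.903, -0.001]
force: [-3.1, 0.4, 7.9]
opening: -0.0
```

```bash
python3 go.py 0,-30,75
```

```text
t 5.0 alarm-frame tcp [-0.2 17.9 45.7] F [-3.08  0.43  7.93] op -0.0 turn [-0.01  0.01  0.03]
0,-30,75 [-0.0479  0.     -0.0293]
```

It is stiff at 45.7 mm, matching the shut rib height of 46 mm. I'll lift, go above the button and check the door.

Request:
{"fn": "servo_tool", "kwargs": {"moves": [[[0, 0, -0.015], [0, 0, 0], 0], [[0, 0, -0.03], [0, 0, 0], 0], [[-0.03, 0, -0.06], [0, 0, 0], 0], [[-0.048, 0, -0.08], [0, 0, 0], 0], [[-0.048, 0, -0.08], [0, 0, 0], 0], [[-0.048, 0, -0.08], [0, 0, 0], 0]]}}

```text
t: 5.6
eef_pos: [511.7, -93.1, 125.4]
orientation: [-0.0, 0.431, 0.903, -0.0]
force: [-0.9, 0.0, -1.2]
opening: 0.2
```

```bash
python3 go.py 0,-30,55
python3 - <<'E'
from plant import imaging
import cv2,numpy as np
o=[]
for n,(y,x) in (("top",(200,240)),("side",(180,200))):
    c=imaging.read_camera(n); cv2.imwrite(f"pics/{n}4.png",c["img"])
    i=c["img"][y:y+82,x:x+100]; o.append(cv2.resize(i,(400,327),interpolation=cv2.INTER_CUBIC))
cv2.imwrite("pics/c4.png",np.hstack(o))
E
```

```text
t 5.6 alarm-frame tcp [-1.000e-01 -2.990e+01  1.254e+02] F [-0.88  0.04 -1.17] op 0.2 turn [-0.01  0.    0.02]
0,-30,55 [-0.0001  0.0002  0.0704]
```

View pics/c4.png

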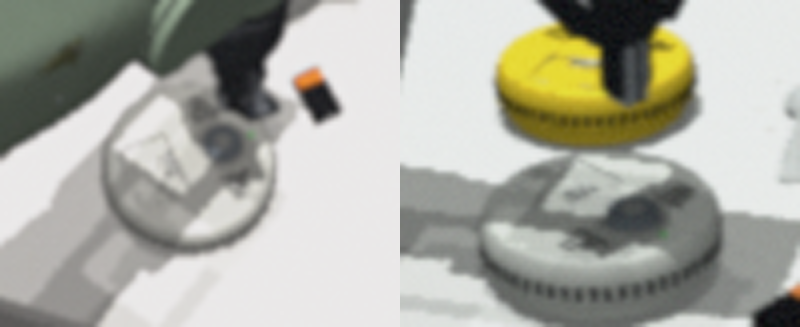

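The door is flush with no dark bay visible. The button is still at top (295.5,235.8) and side (258.8,233), so the alarm has not moved. Now the button.

Request:
{"fn": "servo_tool", "kwargs": {"moves": [[[0, 0, 0.03], [0, 0, 0], 0], [[0, 0, 0.055], [0, 0, 0], 0], [[0, 0, 0.066], [0, 0, 0], 0], [[0, 0, 0.071], [0, 0, 0], 0], [[0, 0, 0.073], [0, 0, 0], 0], [[0, 0, 0.075], [0, 0, 0], 0], [[0, 0, 0.077], [0, 0, 0], 0], [[0, 0, 0.077], [0, 0, 0], 0]]}}

```text
t: 6.5
eef_pos: [510.0, -92.0, 48.2]
orientation: [-0.002, 0.43, 0.903, -0.001]
force: [-4.3, 1.6, 6.8]
opening: -0.2
```

```bash
python3 go.py 0,-30,47.5
```

```text
t 6.5 alarm-frame tcp [ -0.8 -28.   48.2] F [-4.25  1.56  6.81] op -0.2 turn [-0.03 -0.03  0.03]
0,-30,47.5 [-0.002   0.0008  0.0007]
```

Request:
{"fn": "servo_tool", "kwargs": {"moves": [[[0, 0, 0.0007], [0, 0, 0], 0], [[0, 0, 0.0012], [0, 0, 0], 0], [[0, 0, 0.0012], [0, 0, 0], 0], [[0, 0, 0.0012], [0, 0, 0], 0]]}}

```text
t: 6.9
eef_pos: [510.5, -92.1, 48.7]
orientation: [-0.001, 0.43, 0.903, -0.001]
force: [-4.8, 1.9, 6.5]
opening: 0.1
```

```bash
python3 go.py
python3 - <<'E'
from plant import sensors
s=sensors.get_state();print(s["force"],s["torque"],s["eef_pos"])
E
```

```text
t 6.9 alarm-frame tcp [ -0.4 -28.4  48.7] F [-4.8   1.93  6.47] op 0.1 turn [-0.02 -0.02  0.03]
[-4.79701971  1.92690638  6.47065945] [0.27498667 0.74324399 0.02310592] [510.53112899 -92.12820227  48.69196672]
```

Request:
{"fn": "servo_tool", "kwargs": {"moves": [[[0, 0, 0.0015], [0, 0, 0], 0], [[0, 0, 0.002], [0, 0, 0], 0], [[0, 0, 0.0025], [0, 0, 0], 0], [[0, 0, 0.0025], [0, 0, 0], 0], [[0, 0, 0.0025], [0, 0, 0], 0], [[0, 0, 0.0025], [0, 0, 0], 0]]}}

```text
t: 7.5
eef_pos: [510.9, -92.3, 48.0]
orientation: [-0.001, 0.43, 0.903, -0.001]
force: [-4.1, 0.9, 7.6]
opening: -0.0
```

```bash
python3 go.py
python3 - <<'E'
from plant import imaging
import cv2,numpy as np
from fit import C
o=[]
for n,(y,x) in (("top",(200,240)),("side",(180,200))):
    c=imaging.read_camera(n); cv2.imwrite(f"pics/{n}5.png",c["img"])
    i=c["img"][y:y+82,x:x+100]; o.append(cv2.resize(i,(400,327),interpolation=cv2.INTER_CUBIC))
cv2.imwrite("pics/c5.png",np.hstack(o))
# motion of the alarm's rim between side4 and side5 (lower skirt, unshadowed part)
a=cv2.imread("pics/side4.png",0);b=cv2.imread("pics/side5.png",0)
for sl in ((slice(240,262),slice(222,282)),):
    r=cv2.matchTemplate(b[sl[0].start-5:sl[0].stop+5,sl[1].start-5:sl[1].stop+5],a[sl],cv2.TM_CCOEFF_NORMED);print(r.max(),np.unravel_index(r.argmax(),r.shape),r[4:7,4:7].round(3))
E
python3 go.py
```

```text
t 7.5 alarm-frame tcp [ -0.2 -28.8  48. ] F [-4.06  0.88  7.58] op -0.0 turn [-0.02 -0.01  0.03]
0.94268596 (np.int64(5), np.int64(5)) [[0.834 0.835 0.796]
 [0.93  0.943 0.908]
 [0.896 0.909 0.885]]
t 7.6 alarm-frame tcp [ -0.2 -28.8  48. ] F [-4.77  0.97  7.04] op 0.3 turn [-0.02 -0.01  0.03]
```

View pics/c5.png

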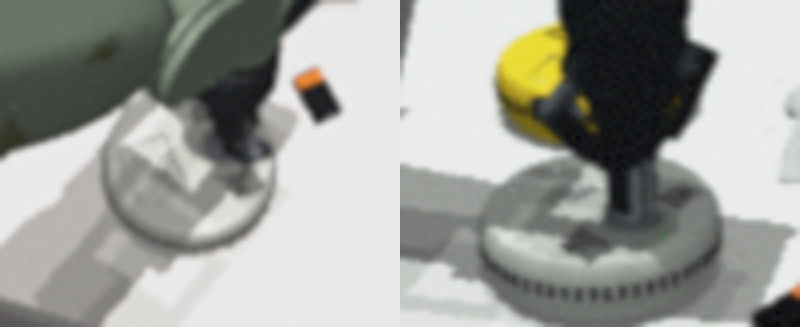

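The alarm is unmoved and the fingertip is on the button. It's at z=48 with 7.5 N, not quite fully in. I'll press further with a small backward bias to ease the lateral force.

Request:
{"fn": "servo_tool", "kwargs": {"moves": [[[0.0005, -0.0005, 0.002], [0, 0, 0], 0], [[0.001, -0.001, 0.003], [0, 0, 0], 0], [[0.001, -0.001, 0.004], [0, 0, 0], 0], [[0.001, -0.001, 0.004], [0, 0, 0], 0], [[0.001, -0.001, 0.004], [0, 0, 0], 0], [[0.001, -0.001, 0.004], [0, 0, 0], 0]]}}

```text
t: 8.2
eef_pos: [511.0, -92.3, 47.4]
orientation: [0.001, 0.43, 0.903, -0.0]
force: [-6.6, 2.9, 16.3]
opening: 0.2
```

```bash
python3 go.py
```

```text
t 8.2 alarm-frame tcp [ -0.2 -28.8  47.4] F [-6.58  2.92 16.28] op 0.2 turn [-0.    0.02  0.04]
```

Bottomed at 47.4 mm, but 16 N is more than needed, so I'll ease the hold while keeping it above 8 N.

Request:
{"fn": "servo_tool", "kwargs": {"moves": [[[0.001, -0.001, 0.003], [0, 0, 0], 0], [[0.001, -0.001, 0.003], [0, 0, 0], 0], [[0.001, -0.001, 0.003], [0, 0, 0], 0], [[0.001, -0.001, 0.003], [0, 0, 0], 0], [[0.001, -0.001, 0.003], [0, 0, 0], 0]]}}

```text
t: 8.7
eef_pos: [511.0, -92.3, 47.5]
orientation: [0.002, 0.43, 0.903, -0.0]
force: [-6.6, 2.0, 12.7]
opening: -0.0
```

```bash
python3 go.py
python3 - <<'E'
from plant import imaging
import cv2,numpy as np
for n,sl in (("side",(slice(240,262),slice(222,282))),("top",(slice(244,266),slice(265,305)))):
    c=imaging.read_camera(n); b=cv2.cvtColor(c["img"],cv2.COLOR_BGR2GRAY);a=cv2.imread(f"pics/{n}4.png",0)
    r=cv2.matchTemplate(b[sl[0].start-5:sl[0].stop+5,sl[1].start-5:sl[1].stop+5],a[sl],cv2.TM_CCOEFF_NORMED);print(n,r.max(),np.unravel_index(r.argmax(),r.shape))
E
python3 go.py
```

```text
t 8.7 alarm-frame tcp [ -0.2 -28.8  47.5] F [-6.56  1.95 12.72] op -0.0 turn [0.02 0.04 0.04]
side 0.94012034 (np.int64(5), np.int64(5))
top 0.88548636 (np.int64(5), np.int64(6))
t 8.8 alarm-frame tcp [ -0.2 -28.8  47.5] F [-5.93  2.49 12.99] op -0.2 turn [0.02 0.04 0.04]
```

```bash
python3 -c "
from plant import job_done
print(job_done())"; python3 go.py
```

```text
the job is handed in; nothing more can be done
None
the job is handed in; nothing more can be done
```

The battery door on the white alarm is shut, and I handed the job in at 8.8 s with the arm still holding the grey test button fully in.

- **Door:** I swung it down with the closed fingers and pressed the rib. The force dropped as it snapped past the catch. It then stood stiff at 45.7 mm, against 46 mm when shut, and the picture showed it flush.
- **Button:** The fingertip ended at 47.5 mm, which is the fully-in height, holding about 12.8 N. The press peaked at about 16 N before I eased it.
- **Sideways force:** About 6.5 N of sideways force remained on the button, and my small correction did not remove it. The tool position stayed steady under it.
- **Alarm position:** The side camera showed no movement. The top camera gave a 1-pixel offset (about 2.6 mm) with a weaker match; I put that down to the arm's changing shadow but did not confirm it.
- **Other things:** I steered clear of them and saw none disturbed in the pictures, but did not measure each one afterwards.

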